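Fetch the stone bin from behind the polish jars

TASK

First park all three polish jars upright in the aluminium tray so that the green stone bin is free; then lift the bin up off its keyhole stud, pull it away and stand it in the middle of the wooden bench block while the jars wait in the tray. Finally put each jar back, upright and centred on the round mat of its own lid's colour (not necessarily where it stood before). Keep the jars and the bin upright all the time.

Things in the scene. Friction and masses are not known exactly. Their poses are not given: they have to be found in the camera images.
- jar_red: upright white ceramic jar, a plain cylinder 44 mm in diameter, 90 mm tall, its top 25 mm a red lid of the same diameter; about 150 g. Origin: centre of its underside, z up; round, so yaw means nothing. At the start each jar stands on one of the three mats, not necessarily that of its own colour
- jar_yellow: upright white ceramic jar, a plain cylinder 44 mm in diameter, 90 mm tall, its top 25 mm a yellow lid of the same diameter; about 150 g. Origin: centre of its underside, z up; round, so yaw means nothing. At the start each jar stands on one of the three mats, not necessarily that of its own colour
- jar_blue: upright white ceramic jar, a plain cylinder 44 mm in diameter, 90 mm tall, its top 25 mm a blue lid of the same diameter; about 150 g. Origin: centre of its underside, z up; round, so yaw means nothing. At the start each jar stands on one of the three mats, not necessarily that of its own colour
- mat_red: fixed round red mat, 66 mm in diameter, 3 mm thick: home of the red-lidded jar. Origin: centre of its underside, on the table. The mats lie round the hanging bin, at (-104.5, 0), (-45, 74) and (-45, -74) mm in the post's x, y; which colour is where varies
- mat_yellow: fixed round yellow mat, 66 mm in diameter, 3 mm thick: home of the yellow-lidded jar. Origin: centre of its underside, on the table. The mats lie round the hanging bin, at (-104.5, 0), (-45, 74) and (-45, -74) mm in the post's x, y; which colour is where varies
- mat_blue: fixed round blue mat, 66 mm in diameter, 3 mm thick: home of the blue-lidded jar. Origin: centre of its underside, on the table. The mats lie round the hanging bin, at (-104.5, 0), (-45, 74) and (-45, -74) mm in the post's x, y; which colour is where varies
- bin: green open bin with a few stones fixed inside, 70 deep (x), 52 wide (y), 60 mm tall, about 160 g. Origin: centre of underside, +x to its back. Hangs at the start, back on the post, underside 45 mm above the table, by a keyhole in its 5 mm back wall: lift 22 mm (18 to 26), pull level to -x (free after 14 mm). Keyhole above underside: 22 mm wide hole 14 to 36 mm, 9 mm slot on up to 50 mm
- post: fixed grey upright plate 60 mm wide (y), 18 thick, 115 tall; foot 12 tall, 90 wide, 70 mm back. Origin: on the table below the middle of its front face; -x points out of the face, roughly to the robot. Brass stud on the face's middle line at height 92.5 mm: 5 mm shank, 13 mm round head 6.5 to 13.5 mm off the face. The hanging bin's axes are the post's
- tray: fixed flat aluminium parking tray, 250 mm (its x) by 110 mm (its y), floor 4 mm thick, rims 4 mm wide rising 12 mm above the table; holds the three jars in a row along x, e.g. at -75, 0 and 75 mm. Origin: centre of its underside, on the table. Left or right of the post
- block: fixed pale wooden bench block with two dark strips, 120 mm (its x) by 100 mm (its y), 14 mm thick. Origin: centre of its underside, on the table. On the other side of the post from the tray
Not all that is in view belongs to the job. Leave any pink or purple look-alike of the jar_yellow alone.

How it is judged:
By the outcome, as a careful person would: the job done as asked, in the order asked, and still so for the second after the job is handed in, with the robot touching nothing.
It also fails if it takes over 144 s, if anything falls off the work surface, if the arm or the gripper's body presses on something with over 40 N, if the wrist force passes 120 N, or if a joint passes its speed limit or range.

ROBOT

A 6-joint arm with a two-finger parallel gripper is mounted at the origin on the work surface. World frame = base frame: x ahead of the robot, y to its left, z up, the work surface at z = 0. Lengths are in m, angles in rad, forces in N, time in s.
With the tool pointing down it reaches from about 0.3 to 0.875 m from the base axis. Payload 6.4 kg.
Tool frame: the origin (TCP) lies midway between the tips of the shut fingers; the grasp point (between the pads) lies 19 mm behind it (arm.grip_depth is the x of the grasp point in the tool frame, in m); x points along the fingers, y is the direction in which the jaws open and shut, and the axes are right-handed (so a half turn about x gives the same grasp; the last joint's range is limited). The gripper opens to 85 mm and grips with 20 to 120 N. Pads are 22 mm wide; open, the fingers measure 114 mm over their backs; the gripper's body (76 mm by 85 mm) begins 54 mm behind the grasp point. The pads swing forward as they close: fully open they stand 13 mm farther back than shut.
Start: joints at [1.078, 0.181, 1.607, -0, 1.354, -0.206], TCP at [0.163, 0.552, 0.231] pointing down, gripper open.
Joint ranges: [-2.99, 2.99], [-0.89, 2.07], [0.3, 2.58], [-1.14, 4.28], [0, 2.63], [-3.12, 3.12]. Speed limits (rad/s): [2.57, 2.57, 3.01, 3.14, 3.14, 3.14].

INTERFACE

Orientations are given as a unit quaternion [x, y, z, w].
In Python, from workcell import arm gives the robot as it stands.
- The arm moves only by the tool apply_moves, never from a script. Its argument "series" is a list of rows, each a list of 2 entries, a list of its own where there are three numbers: the shift along the tool's x, y, z each as a share of 0.5 m, from -1 to 1, then the turn, a rotation vector about the tool's x, y, z each as a share of pi rad, from -1 to 1. A call has 1 to 20 rows; each row is the pose to reach, as a shift and turn from the pose measured when the call began, along the tool's axes at that moment, turning the shorter way round; what a row does not reach only later rows make up. A row lasts 1/8 s, in which the tool goes at most 62.5 mm and 10.7 degrees, less where a joint would pass 70% of its speed; a pose out of reach is approached as far as the arm can. A call with a number of a shift or a turn outside -1 to 1 is refused whole. A call with a gripper value outside its range is refused whole. "jaw" is the closure, from 0 (fully open) to 1 (shut), set as the call begins (left out, the last holds). The fingers move at their own pace and stop on an object; "grip_force" is the grip in N (left out, the last holds). Time passes only in rows, so rows that repeat a pose let the fingers close. It gives the time, the measured TCP pose, the force and the opening at its end, in the units of the state.
- arm.get_obs(): the state, without advancing time (a new reading comes with each control period).
- arm.camera(name): name is "side" or "top"; returns a dict with "pixels" (420x560x3 uint8, red, green, blue), "range_z" (420x560 float32, m along the optical axis (not along the pixel's ray), 0 where there is no reading), "vertical_fov" (degrees; the focal length in pixels is half the picture's height over the tangent of half this angle, whatever the lens; pixels are square), "cx", "cy" (the principal point, pixels), "R" (3x3) and "t" (3): a world point X has camera coordinates R X + t. Camera axes: x right, y down, z forward; pixel columns grow to the right and rows downward; lengths in m; the calibration is good to about 2 mm. A picture is of the moment at which its call begins.
- arm.hand_in(): hands the job in, once; it reports no verdict.
The state is a dict: "time_s": time; "joints": joint angles; "joint_vel": joint speeds; "tau": joint torques, N m; "eef_pos": TCP position; "tcp_rot": TCP orientation; "ft_force": force on the tool from outside, world axes, zero at the start; "wrist_torque": the same for the moment, N m; "width": opening from 0.0 (shut) to 1.0 (fully open).
Only numpy, scipy, OpenCV 4.12 (cv2) and the standard library are available. Lean on these libraries where they do the work, as an engineer would, in place of code of your own. Each camera call takes 0.05 s, during which the arm holds its last target. There are 200 camera calls.

## Working session

There is one attempt and no reset: what is moved stays moved. The work goes in short steps, Python scripts to look and compute and a tool call to move; the robot and the scene stay as the last step left them, time stands still between calls to the robot, and variables do not carry over. Pictures are saved under pics/ and viewed, about 12 in all and at most 16, crops included, and the job is handed in when it is done.

Besides the shell and the picture viewer there is one more tool, called after "Request:" as name(argument=value, ...), one argument or row to a line, values as JSON. apply_moves: Moves the arm, as the interface text tells. Shift numbers are shares of 0.5 m and turn numbers shares of pi rad, none past 1 either way. Its arguments: {"type":"object","properties":{"series":{"type":"array","items":{"type":"array"}},"jaw":{"type":"number"},"grip_force":{"type":"number"}},"required":["series"]}

```bash
mkdir -p pics; cat > h.py <<'E'
import numpy as np, cv2
from scipy.spatial.transform import Rotation as Rn
from workcell import arm
def cam(n,save=None):
    c=arm.camera(n); c['f']=c['pixels'].shape[0]/2/np.tan(np.radians(c['vertical_fov'])/2)
    if save: cv2.imwrite(f'pics/{save}.png',c['pixels'][:,:,::-1])
    return c
def cloud(c):
    z=c['range_z']; v,u=np.mgrid[:z.shape[0],:z.shape[1]]
    P=np.stack([(u-c['cx'])*z/c['f'],(v-c['cy'])*z/c['f'],z],-1)
    return (P-c['t'])@c['R']   # R^T (P-t)
def at_z(c,u,v,z):
    d=c['R'].T@np.array([(u-c['cx'])/c['f'],(v-c['cy'])/c['f'],1]); o=-c['R'].T@c['t']
    return o+d*(z-o[2])/d[2]
def crop(c,u0,v0,u1,v1,s,name):
    cv2.imwrite(f'pics/{name}.png',cv2.resize(c['pixels'][v0:v1,u0:u1,::-1],None,fx=s,fy=s,interpolation=cv2.INTER_CUBIC))
E
python3 - <<'E'
from h import *
for n in('top','side'):
    c=cam(n,n+'0'); print(n,c['vertical_fov'],c['cx'],c['cy'],-c['R'].T@c['t'],c['R'].round(3).tolist())
o=arm.get_obs(); print(o, arm.grip_depth); print(Rn.from_quat(o['tcp_rot']).as_matrix().round(3))
E
```

```text
top 43.232600086329434 276.42703588285775 210.1727531313523 [ 0.37011361 -0.01168034  0.99902166] [[0.018, -1.0, 0.011], [-0.981, -0.02, -0.192], [0.192, -0.008, -0.981]]
side 57.93485419041545 280.14257771325805 214.48166321160465 [ 0.12643684 -0.65679303  0.51490034] [[0.833, -0.554, -0.004], [-0.276, -0.409, -0.87], [0.48, 0.726, -0.493]]
{'time_s': 0.1, 'joints': array([ 1.07770092e+00,  1.81461388e-01,  1.60790519e+00, -4.79692683e-07,
        1.35380354e+00, -2.06334036e-01]), 'joint_vel': array([ 0.00164512, -0.00227833, -0.00491018,  0.00020745, -0.00054432,
        0.00049441]), 'tau': array([ 1.18243333e-04, -4.45873904e+01, -3.52239668e+01, -3.42954709e-04,
        4.00878271e-03, -2.41659620e-05]), 'eef_pos': array([0.16239969, 0.55107325, 0.23047862]), 'tcp_rot': array([ 0.10051435,  0.70004159, -0.10156238,  0.69965972]), 'ft_force': array([ 0.42371026, -0.56719499,  0.21845655]), 'wrist_torque': array([ 0.03227593,  0.03548662, -0.03011137]), 'width': 1.000468023307737} -0.0187
[[-0.001  0.283  0.959]
 [-0.001  0.959 -0.283]
 [-1.    -0.002 -0.   ]]
```

View pics/top0.png

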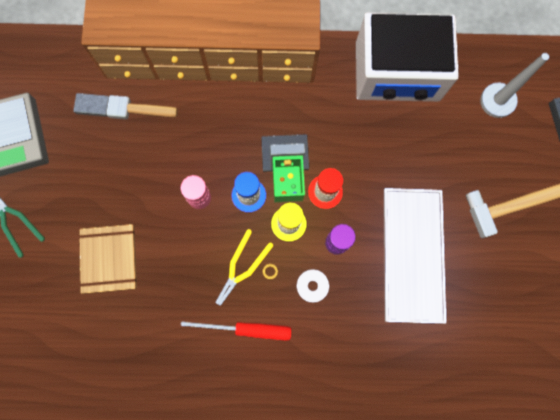

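View pics/side0.png

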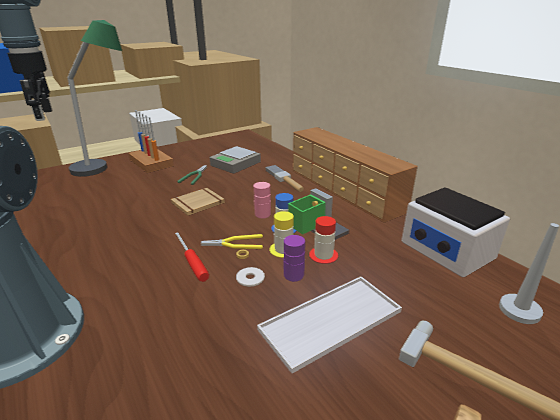

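Top view: jars blue (247,190), yellow (289,221) and red (327,187) surround the bin (288,177). The tray is at (414,255) and the block at (107,258). The pink (195,190) and purple (341,238) jars are look-alikes. Next, enlarge to read the mat colours and measure.

```bash
python3 - <<'E'
from h import *
c=cam('top'); crop(c,165,125,365,265,4,'crop1')
P=cloud(c); X,Y,Z=P[...,0],P[...,1],P[...,2]
hsv=cv2.cvtColor(c['pixels'],cv2.COLOR_RGB2HSV)
def top(name,u,v,zlo,zhi,r=16):
    m=np.zeros(Z.shape,bool); m[v-r:v+r,u-r:u+r]=1; m&=(Z>zlo)&(Z<zhi)
    p=P[m]; (x,y),rad=cv2.minEnclosingCircle(p[:,:2].astype(np.float32)); print(name,m.sum(),p.mean(0).round(4),'circ',round(x,4),round(y,4),round(rad,4))
for n,u,v in(('blue',247,184),('yellow',289,215),('red',329,180),('pink',195,187),('purple',342,235)): top(n,u,v,.085,.105)
def rect(name,u0,v0,u1,v1,zlo,zhi):
    m=np.zeros(Z.shape,bool); m[v0:v1,u0:u1]=1; m&=(Z>zlo)&(Z<zhi)
    p=P[m]; print(name,m.sum(),p[:,2].mean().round(4),cv2.minAreaRect((p[:,:2]*1000).astype(np.float32)))
rect('block',70,215,145,300,.008,.02)
rect('tray',375,180,455,330,.007,.02)
rect('posttop',255,125,320,170,.108,.125)
rect('bin',265,150,310,205,.098,.112)
for v in range(130,205,5): print(v,P[v,288].round(3),c['pixels'][v,288])
E
```

```text
blue 479 [0.5926 0.0346 0.0925] circ 0.5934 0.0349 0.0222
yellow 494 [ 0.5384 -0.0426  0.0925] circ 0.5389 -0.0427 0.0221
red 474 [ 0.6025 -0.1122  0.0923] circ 0.6032 -0.1125 0.0222
pink 470 [0.5854 0.1288 0.0898] circ 0.5856 0.1292 0.022
purple 489 [ 0.5034 -0.1336  0.0895] circ 0.5038 -0.134 0.0222
block 3513 0.0139 ((465.5791015625, 293.92181396484375), (120.22708892822266, 101.40449523925781), 6.21660041809082)
tray 1108 0.0105 ((484.6639404296875, -279.5777587890625), (111.40864562988281, 250.23329162597656), 89.20330810546875)
posttop 366 0.1141 ((649.4592895507812, -35.65244674682617), (24.63364028930664, 60.0933723449707), 5.374295234680176)
bin 392 0.104 ((611.836669921875, -37.61813735961914), (81.0101318359375, 59.18574142456055), 3.8274800777435303)
130 [ 0.728 -0.039  0.   ] [111  64  45]
135 [ 0.714 -0.039  0.008] [101  86  83]
140 [ 0.704 -0.039  0.009] [ 93  98 108]
145 [ 0.659 -0.037  0.116] [166 179 196]
150 [ 0.651 -0.037  0.112] [171 184 199]
155 [ 0.643 -0.037  0.108] [ 80 124  82]
160 [ 0.637 -0.037  0.099] [216 193  85]
165 [ 0.629 -0.038  0.092] [108 112  50]
170 [ 0.633 -0.039  0.045] [ 88 244 120]
175 [ 0.622 -0.039  0.051] [239 246  80]
180 [ 0.614 -0.039  0.046] [ 86 243 118]
185 [ 0.604 -0.04   0.046] [ 92 244 122]
190 [ 0.595 -0.04   0.046] [ 91 244 122]
195 [ 0.573 -0.038  0.1  ] [ 78 219  97]
200 [ 0.573 -0.04   0.058] [62 95 46]
```

View pics/crop1.png

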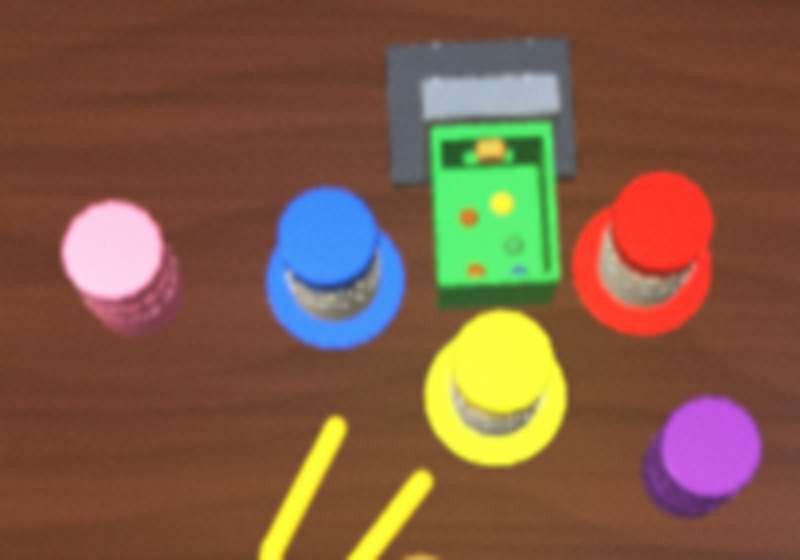

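All jars stand on mats of their own colour. The geometry agrees: red–blue is 147.7 mm and midpoint–yellow is 59.5 mm, giving a post yaw of 3.8° and origin (0.643, -0.036). I'll write a planner helper and start.

```bash
cat >> h.py <<'E'
J=dict(y=(.5389,-.0427),b=(.5934,.0349),r=(.6032,-.1125)); T=dict(y=(.4097,-.2785),b=(.4847,-.2796),r=(.5597,-.2806))
def plan(*W):
    "W: (x,y,z,yaw deg) -> shares from the present pose, with rows needed from the previous one"
    o=arm.get_obs(); p0=np.array(o['eef_pos']); R0=Rn.from_quat(o['tcp_rot']); M=R0.as_matrix()
    print('t',round(o['time_s'],2),'tcp',p0.round(4),'yaw',np.degrees(np.arctan2(M[1,1],M[0,1])).round(2),'w',round(o['width'],3),'F',o['ft_force'].round(1))
    pp,pr=p0,R0
    for x,y,z,a in W:
        a=np.radians(a); c,s=np.cos(a),np.sin(a); Rt=Rn.from_matrix(np.array([[0,c,s],[0,s,-c],[-1,0,0]])); p=np.array([x,y,z])
        print([(M.T@(p-p0)/.5).round(4).tolist(),((R0.inv()*Rt).as_rotvec()/np.pi).round(4).tolist()],'rows',round(np.linalg.norm(p-pp)/.0625,1),round(np.degrees((pr.inv()*Rt).magnitude())/10.7,1)); pp,pr=p,Rt
E
python3 -c "
from h import *
plan((*J['y'],.19,93.8),(*J['y'],.052,93.8))"
```

```text
t 0.15 tcp [0.1625 0.5512 0.2306] yaw 73.57 w 1.0 F [ 0.2 -0.2 -0.1]
[[0.0821, -0.9261, 1.0582], [-0.1124, -0.0002, 0.0004]] rows 11.3 1.9
[[0.3581, -0.9258, 1.0582], [-0.1124, -0.0002, 0.0004]] rows 2.2 0.0
```

Request:
apply_moves(
  series=[
    [[0.0,-0.46,0.53],[-0.1124,0,0]],
    [[0.0,-0.46,0.53],[-0.1124,0,0]],
    [[0.0,-0.46,0.53],[-0.1124,0,0]],
    [[0.0,-0.46,0.53],[-0.1124,0,0]],
    [[0.0,-0.46,0.53],[-0.1124,0,0]],
    [[0.0,-0.46,0.53],[-0.1124,0,0]],
    [[0.04,-0.86,0.98],[-0.1124,0,0]],
    [[0.04,-0.86,0.98],[-0.1124,0,0]],
    [[0.04,-0.86,0.98],[-0.1124,0,0]],
    [[0.04,-0.86,0.98],[-0.1124,0,0]],
    [[0.04,-0.86,0.98],[-0.1124,0,0]],
    [[0.04,-0.86,0.98],[-0.1124,0,0]],
  ],
  jaw=0,
  grip_force=50,
)

```text
time_s: 1.65
eef_pos: [0.5118, -0.003, 0.2104]
tcp_rot: [-0.022, 0.707, 0.021, 0.706]
ft_force: [-0.2, -0.7, 0.5]
width: 0.999
```

```bash
python3 -c "
from h import *
plan((*J['y'],.15,93.8),(*J['y'],.052,93.8))"
```

```text
t 1.65 tcp [ 0.5118 -0.003   0.2104] yaw 93.54 w 0.999 F [-0.2 -0.7  0.5]
[[0.1208, -0.0824, 0.0494], [-0.0015, -0.0005, 0.0005]] rows 1.2 0.0
[[0.3168, -0.0822, 0.0497], [-0.0015, -0.0005, 0.0005]] rows 1.6 0.0
```

Request:
apply_moves(
  series=[
    [[0.06,-0.0824,0.0495],[-0.0015,0,0]],
    [[0.06,-0.0824,0.0495],[-0.0015,0,0]],
    [[0.12,-0.0824,0.0495],[-0.0015,0,0]],
    [[0.17,-0.0824,0.0495],[-0.0015,0,0]],
    [[0.22,-0.0824,0.0495],[-0.0015,0,0]],
    [[0.27,-0.0824,0.0495],[-0.0015,0,0]],
    [[0.3168,-0.0824,0.0495],[-0.0015,0,0]],
    [[0.3168,-0.0824,0.0495],[-0.0015,0,0]],
    [[0.3168,-0.0824,0.0495],[-0.0015,0,0]],
  ],
)

```text
time_s: 2.78
eef_pos: [0.5393, -0.0422, 0.0532]
tcp_rot: [-0.024, 0.707, 0.023, 0.707]
ft_force: [0.3, 0.2, 0.4]
width: 1.005
```

```bash
python3 -c "
from h import *
c=cam('side'); crop(c,200,140,400,300,4,'s1')
plan((*J['y'],.052,93.8),(*J['y'],.18,93.8),(*T['y'],.18,90),(*T['y'],.054,90))"
```

```text
t 2.83 tcp [ 0.5396 -0.0425  0.0535] yaw 93.84 w 1.001 F [ 0.2 -0.6  0.1]
[[0.0029, -0.0002, -0.0015], [0.0002, 0.0002, 0.0007]] rows 0.0 0.0
[[-0.2531, -0.0008, -0.0013], [0.0002, 0.0002, 0.0007]] rows 2.0 0.0
[[-0.2522, -0.454, -0.2907], [0.0213, 0.0002, 0.0007]] rows 4.3 0.4
[[-0.0002, -0.4535, -0.2909], [0.0213, 0.0002, 0.0007]] rows 2.0 0.0
```

View pics/s1.png

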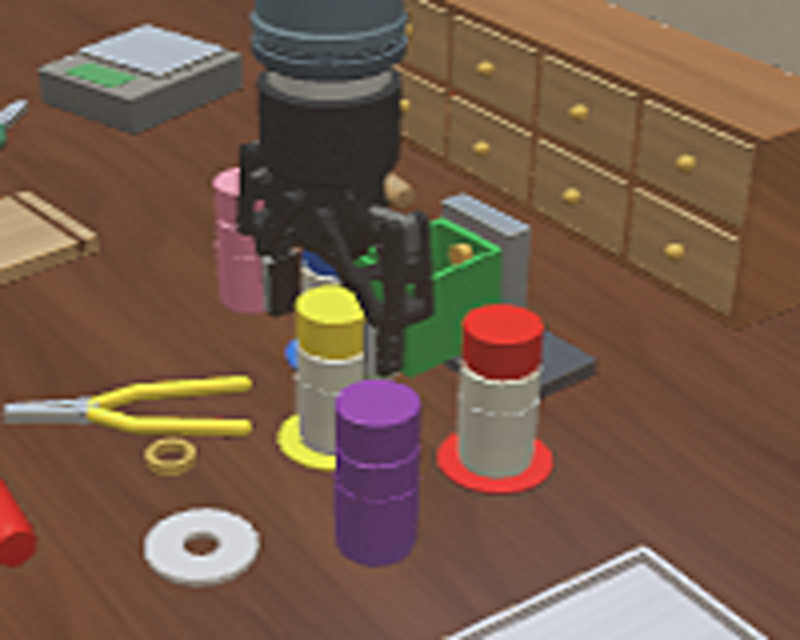

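The side crop shows the yellow jar (330,350) between the open fingers, with the bin clear of them. Closing now.

Request:
apply_moves(
  series=[
    [[0.001,0,-0.001],[0,0,0]],
    [[0.001,0,-0.001],[0,0,0]],
    [[0.001,0,-0.001],[0,0,0]],
    [[0.001,0,-0.001],[0,0,0]],
    [[0.001,0,-0.001],[0,0,0]],
    [[0.001,0,-0.001],[0,0,0]],
    [[0.001,0,-0.001],[0,0,0]],
  ],
  jaw=1,
  grip_force=50,
)

```text
time_s: 3.7
eef_pos: [0.5396, -0.0427, 0.0537]
tcp_rot: [-0.024, 0.706, 0.023, 0.707]
ft_force: [-1.1, -0.4, 6.1]
width: 0.506
```

```bash
python3 -c "
from h import *
plan((*J['y'],.18,93.8),(*T['y'],.18,90),(*T['y'],.055,90))"
```

```text
t 3.7 tcp [ 0.5396 -0.0427  0.0537] yaw 93.83 w 0.506 F [-1.1 -0.4  6.1]
[[-0.2526, -0.0004, -0.0011], [0.0002, 0.0005, 0.0008]] rows 2.0 0.0
[[-0.2519, -0.4537, -0.2905], [0.0213, 0.0005, 0.0007]] rows 4.3 0.4
[[-0.0019, -0.4531, -0.2908], [0.0213, 0.0005, 0.0007]] rows 2.0 0.0
```

Request:
apply_moves(
  series=[
    [[-0.03,0,0],[0,0,0]],
    [[-0.1,0,0],[0,0,0]],
    [[-0.18,0,0],[0,0,0]],
    [[-0.25,0,0],[0,0,0]],
    [[-0.2525,-0.06,-0.04],[0.02,0,0]],
    [[-0.2525,-0.14,-0.09],[0.0213,0,0]],
    [[-0.2525,-0.22,-0.14],[0.0213,0,0]],
    [[-0.2525,-0.3,-0.19],[0.0213,0,0]],
    [[-0.2525,-0.38,-0.24],[0.0213,0,0]],
    [[-0.2525,-0.43,-0.275],[0.0213,0,0]],
    [[-0.2525,-0.4534,-0.2907],[0.0213,0,0]],
    [[-0.2525,-0.4534,-0.2907],[0.0213,0,0]],
    [[-0.19,-0.4534,-0.2907],[0.0213,0,0]],
    [[-0.13,-0.4534,-0.2907],[0.0213,0,0]],
    [[-0.07,-0.4534,-0.2907],[0.0213,0,0]],
    [[-0.03,-0.4534,-0.2907],[0.0213,0,0]],
    [[-0.01,-0.4534,-0.2907],[0.0213,0,0]],
    [[-0.001,-0.4534,-0.2907],[0.0213,0,0]],
    [[-0.001,-0.4534,-0.2907],[0.0213,0,0]],
  ],
)

```text
time_s: 6.08
eef_pos: [0.4105, -0.2787, 0.0552]
tcp_rot: [-0.001, 0.706, -0.001, 0.708]
ft_force: [-0.3, 0.1, -1.9]
width: 0.504
```

```bash
python3 -c "
from h import *
c=cam('side'); crop(c,220,200,420,380,3.5,'s2')
plan((*T['y'],.055,90))"
```

```text
t 6.12 tcp [ 0.4105 -0.2789  0.0553] yaw 90.03 w 0.503 F [ 1.   0.6 -1.2]
[[0.0005, 0.0007, -0.0016], [0.0002, 0.0008, 0.0011]] rows 0.0 0.0
```

View pics/s2.png

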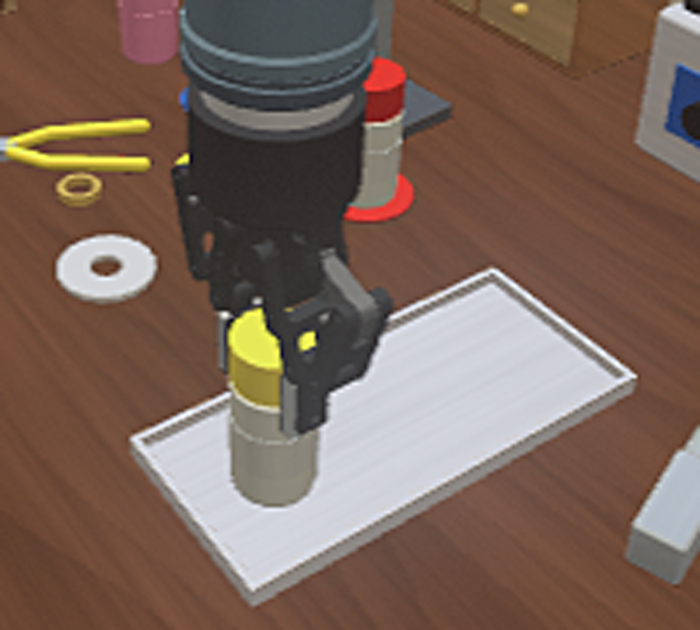

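The yellow jar (270,430) is upright in the near end of the tray. Release it and plan the move to red.

```bash
python3 -c "
from h import *
plan((.4105,-.2787,.17,90),(*J['r'],.17,3.8),(*J['r'],.052,3.8))"
```

```text
t 6.12 tcp [ 0.4105 -0.2789  0.0553] yaw 90.03 w 0.503 F [ 1.   0.6 -1.2]
[[-0.2295, -0.0004, 0.0007], [0.0002, 0.0008, 0.0011]] rows 1.8 0.0
[[-0.2295, 0.3318, 0.3862], [0.479, 0.0015, 0.0002]] rows 4.1 8.1
[[0.0064, 0.3326, 0.3856], [0.479, 0.0015, 0.0002]] rows 1.9 0.0
```

Request:
apply_moves(
  series=[
    [[0,0,0],[0,0,0]],
    [[0,0,0],[0,0,0]],
    [[0,0,0],[0,0,0]],
    [[0,0,0],[0,0,0]],
    [[-0.03,0,0],[0,0,0]],
    [[-0.12,0,0],[0,0,0]],
    [[-0.2295,0,0],[0,0,0]],
    [[-0.2295,0.02,0.02],[0.05,0,0]],
    [[-0.2295,0.3322,0.386],[0.479,0.001,0]],
    [[-0.2295,0.3322,0.386],[0.479,0.001,0]],
    [[-0.2295,0.3322,0.386],[0.479,0.001,0]],
    [[-0.2295,0.3322,0.386],[0.479,0.001,0]],
    [[-0.2295,0.3322,0.386],[0.479,0.001,0]],
    [[-0.2295,0.3322,0.386],[0.479,0.001,0]],
    [[-0.2295,0.3322,0.386],[0.479,0.001,0]],
    [[-0.2295,0.3322,0.386],[0.479,0.001,0]],
    [[-0.2295,0.3322,0.386],[0.479,0.001,0]],
    [[-0.2295,0.3322,0.386],[0.479,0.001,0]],
  ],
  jaw=0,
)

```text
time_s: 8.38
eef_pos: [0.6032, -0.1124, 0.1706]
tcp_rot: [0.482, 0.516, -0.483, 0.517]
ft_force: [0.6, 0.8, -0.1]
width: 1.001
```

```bash
python3 -c "
from h import *
plan((*J['r'],.17,3.8),(*J['r'],.052,3.8))"
```

```text
t 8.38 tcp [ 0.6032 -0.1124  0.1706] yaw 3.92 w 1.001 F [ 0.6  0.8 -0.1]
[[0.0012, 0.0, 0.0003], [0.0007, 0.0006, -0.0003]] rows 0.0 0.0
[[0.2372, -0.0002, -0.0002], [0.0007, 0.0006, -0.0003]] rows 1.9 0.0
```

Request:
apply_moves(
  series=[
    [[0.07,0,0],[0,0,0]],
    [[0.14,0,0],[0,0,0]],
    [[0.2,0,0],[0,0,0]],
    [[0.2372,0,0],[0,0,0]],
    [[0.2372,0,0],[0,0,0]],
    [[0.2372,0,0],[0,0,0]],
  ],
)

```text
time_s: 9.12
eef_pos: [0.6043, -0.113, 0.0533]
tcp_rot: [0.483, 0.516, -0.482, 0.518]
ft_force: [0.8, -0.1, 0.2]
width: 0.996
```

Request:
apply_moves(
  series=[
    [[0,0,0],[0,0,0]],
    [[0,0,0],[0,0,0]],
    [[0,0,0],[0,0,0]],
    [[0,0,0],[0,0,0]],
    [[0,0,0],[0,0,0]],
    [[0,0,0],[0,0,0]],
    [[0,0,0],[0,0,0]],
  ],
  jaw=1,
)

```text
time_s: 10.0
eef_pos: [0.605, -0.1132, 0.0544]
tcp_rot: [0.483, 0.515, -0.482, 0.519]
ft_force: [-1.0, 0.8, 5.5]
width: 0.506
```

```bash
python3 -c "
from h import *
plan((*J['r'],.18,3.8),(*T['r'],.18,90),(*T['r'],.055,90))"
```

```text
t 10.0 tcp [ 0.605  -0.1132  0.0544] yaw 3.94 w 0.506 F [-1.   0.8  5.5]
[[-0.2513, -0.0024, -0.0008], [0.0008, 0.001, -0.0014]] rows 2.0 0.0
[[-0.2506, -0.1123, 0.3286], [-0.4781, 0.0019, -0.0003]] rows 2.8 8.1
[[-0.0006, -0.1134, 0.3278], [-0.4781, 0.0019, -0.0003]] rows 2.0 0.0
```

Request:
apply_moves(
  series=[
    [[-0.03,0,0],[0,0,0]],
    [[-0.1,0,0],[0,0,0]],
    [[-0.18,0,0],[0,0,0]],
    [[-0.25,0,0],[0,0,0]],
    [[-0.251,-0.014,0.04],[-0.06,0,0]],
    [[-0.251,-0.028,0.08],[-0.12,0,0]],
    [[-0.251,-0.042,0.12],[-0.18,0,0]],
    [[-0.251,-0.056,0.16],[-0.24,0,0]],
    [[-0.251,-0.07,0.2],[-0.3,0,0]],
    [[-0.251,-0.084,0.24],[-0.36,0,0]],
    [[-0.251,-0.098,0.28],[-0.42,0.0015,0]],
    [[-0.251,-0.1128,0.3282],[-0.4781,0.0019,0]],
    [[-0.251,-0.1128,0.3282],[-0.4781,0.0019,0]],
    [[-0.251,-0.1128,0.3282],[-0.4781,0.0019,0]],
  ],
)

```text
time_s: 11.75
eef_pos: [0.5594, -0.2798, 0.1803]
tcp_rot: [0.001, 0.707, -0.001, 0.707]
ft_force: [0.6, -0.2, -1.0]
width: 0.505
```

```bash
python3 -c "
from h import *
plan((*T['r'],.18,90),(*T['r'],.055,90))"
```

```text
t 11.75 tcp [ 0.5594 -0.2798  0.1803] yaw 89.83 w 0.505 F [ 0.6 -0.2 -1. ]
[[0.0006, -0.0015, 0.0007], [-0.0009, 0.0001, -0.0004]] rows 0.0 0.0
[[0.2506, -0.0018, 0.0006], [-0.0009, 0.0001, -0.0004]] rows 2.0 0.0
```

Request:
apply_moves(
  series=[
    [[0.07,-0.0015,0],[0,0,0]],
    [[0.14,-0.0015,0],[0,0,0]],
    [[0.2,-0.0015,0],[0,0,0]],
    [[0.235,-0.0015,0],[0,0,0]],
    [[0.25,-0.0015,0],[0,0,0]],
    [[0.25,-0.0015,0],[0,0,0]],
    [[0.25,-0.0015,0],[0,0,0]],
  ],
)

```text
time_s: 12.62
eef_pos: [0.5602, -0.2808, 0.0563]
tcp_rot: [0.001, 0.706, -0.001, 0.708]
ft_force: [-1.3, 0.3, -0.5]
width: 0.502
```

```bash
python3 -c "
from h import *
plan((.5597,-.2806,.2,90),(*J['b'],.2,3.8),(*J['b'],.14,3.8))"
```

```text
t 12.62 tcp [ 0.5602 -0.2808  0.0563] yaw 89.83 w 0.502 F [-1.3  0.3 -0.5]
[[-0.2873, 0.0004, -0.0004], [-0.001, 0.0006, -0.0001]] rows 2.3 0.0
[[-0.2871, 0.6316, 0.0651], [0.4779, 0.0005, -0.0005]] rows 5.1 8.1
[[-0.1671, 0.6315, 0.0649], [0.4779, 0.0005, -0.0005]] rows 1.0 0.0
```

Request:
apply_moves(
  series=[
    [[0,0,0],[0,0,0]],
    [[0,0,0],[0,0,0]],
    [[0,0,0],[0,0,0]],
    [[0,0,0],[0,0,0]],
    [[-0.03,0,0],[0,0,0]],
    [[-0.12,0,0],[0,0,0]],
    [[-0.2295,0,0],[0,0,0]],
    [[-0.287,0.02,0.02],[0.05,0,0]],
    [[-0.287,0.6315,0.065],[0.478,0,0]],
    [[-0.287,0.6315,0.065],[0.478,0,0]],
    [[-0.287,0.6315,0.065],[0.478,0,0]],
    [[-0.287,0.6315,0.065],[0.478,0,0]],
    [[-0.287,0.6315,0.065],[0.478,0,0]],
    [[-0.287,0.6315,0.065],[0.478,0,0]],
    [[-0.287,0.6315,0.065],[0.478,0,0]],
    [[-0.287,0.6315,0.065],[0.478,0,0]],
    [[-0.287,0.6315,0.065],[0.478,0,0]],
    [[-0.287,0.6315,0.065],[0.478,0,0]],
  ],
  jaw=0,
)

```text
time_s: 14.88
eef_pos: [0.5935, 0.0348, 0.2006]
tcp_rot: [0.483, 0.516, -0.482, 0.517]
ft_force: [-0.3, 0.4, 0.2]
width: 0.998
```

```bash
python3 -c "
from h import *
plan((*J['b'],.17,3.8),(*J['b'],.052,3.8))"
```

```text
t 14.88 tcp [0.5935 0.0348 0.2006] yaw 3.87 w 0.998 F [-0.3  0.4  0.2]
[[0.0612, -0.0003, -0.0003], [0.0004, 0.0, -0.0008]] rows 0.5 0.0
[[0.2972, -0.0009, -0.0003], [0.0004, 0.0, -0.0008]] rows 1.9 0.0
```

Request:
apply_moves(
  series=[
    [[0.07,-0.0009,0],[0,0,0]],
    [[0.14,-0.0009,0],[0,0,0]],
    [[0.2,-0.0009,0],[0,0,0]],
    [[0.26,-0.0009,0],[0,0,0]],
    [[0.2972,-0.0009,0],[0,0,0]],
    [[0.2972,-0.0009,0],[0,0,0]],
    [[0.2972,-0.0009,0],[0,0,0]],
  ],
)

```text
time_s: 15.75
eef_pos: [0.5944, 0.0346, 0.0532]
tcp_rot: [0.484, 0.515, -0.482, 0.518]
ft_force: [-0.1, 0.2, 0.8]
width: 1.001
```

Request:
apply_moves(
  series=[
    [[0,0,0],[0,0,0]],
    [[0,0,0],[0,0,0]],
    [[0,0,0],[0,0,0]],
    [[0,0,0],[0,0,0]],
    [[0,0,0],[0,0,0]],
    [[0,0,0],[0,0,0]],
    [[0,0,0],[0,0,0]],
  ],
  jaw=1,
)

```text
time_s: 16.62
eef_pos: [0.5951, 0.0345, 0.0542]
tcp_rot: [0.484, 0.515, -0.481, 0.518]
ft_force: [-0.6, -0.1, 5.8]
width: 0.503
```

```bash
python3 -c "
from h import *
plan((*J['b'],.21,3.8),(*T['b'],.21,90),(*T['b'],.055,90))"
```

```text
t 16.62 tcp [0.5951 0.0345 0.0542] yaw 3.88 w 0.503 F [-0.6 -0.1  5.8]
[[-0.3116, -0.0015, -0.0007], [0.0004, 0.0003, -0.0019]] rows 2.5 0.0
[[-0.3126, -0.261, 0.6121], [-0.4784, 0.0016, -0.0013]] rows 5.3 8.1
[[-0.0026, -0.2628, 0.6119], [-0.4784, 0.0016, -0.0013]] rows 2.5 0.0
```

Request:
apply_moves(
  series=[
    [[-0.03,0,0],[0,0,0]],
    [[-0.1,0,0],[0,0,0]],
    [[-0.18,0,0],[0,0,0]],
    [[-0.26,0,0],[0,0,0]],
    [[-0.312,0,0],[0,0,0]],
    [[-0.312,-0.027,0.06],[-0.05,0,0]],
    [[-0.312,-0.055,0.13],[-0.1,0,0]],
    [[-0.312,-0.083,0.2],[-0.155,0,0]],
    [[-0.312,-0.112,0.27],[-0.21,0,0]],
    [[-0.312,-0.14,0.34],[-0.265,0,0]],
    [[-0.312,-0.17,0.41],[-0.32,0,0]],
    [[-0.312,-0.2,0.48],[-0.375,0.0015,0]],
    [[-0.312,-0.235,0.55],[-0.43,0.0016,0]],
    [[-0.312,-0.262,0.612],[-0.4784,0.0016,0]],
    [[-0.312,-0.262,0.612],[-0.4784,0.0016,0]],
    [[-0.312,-0.262,0.612],[-0.4784,0.0016,0]],
  ],
)

```text
time_s: 18.62
eef_pos: [0.4841, -0.279, 0.2099]
tcp_rot: [0.002, 0.706, 0.0, 0.708]
ft_force: [0.9, 0.4, -1.4]
width: 0.505
```

```bash
python3 -c "
from h import *
plan((*T['b'],.18,90),(*T['b'],.055,90))"
```

```text
t 18.62 tcp [ 0.4841 -0.279   0.2099] yaw 89.88 w 0.505 F [ 0.9  0.4 -1.4]
[[0.0598, -0.0013, 0.001], [-0.0006, 0.0009, -0.001]] rows 0.5 0.0
[[0.3098, -0.0021, 0.0003], [-0.0006, 0.0009, -0.001]] rows 2.0 0.0
```

Request:
apply_moves(
  series=[
    [[0.07,-0.002,0],[0,0,0]],
    [[0.14,-0.002,0],[0,0,0]],
    [[0.2,-0.002,0],[0,0,0]],
    [[0.26,-0.002,0],[0,0,0]],
    [[0.295,-0.002,0],[0,0,0]],
    [[0.3094,-0.002,0],[0,0,0]],
    [[0.3094,-0.002,0],[0,0,0]],
    [[0.3094,-0.002,0],[0,0,0]],
  ],
)

```text
time_s: 19.62
eef_pos: [0.4853, -0.2799, 0.0561]
tcp_rot: [0.001, 0.706, 0.0, 0.709]
ft_force: [0.6, -0.5, -1.4]
width: 0.507
```

Request:
apply_moves(
  series=[
    [[0,0,0],[0,0,0]],
    [[0,0,0],[0,0,0]],
    [[0,0,0],[0,0,0]],
    [[0,0,0],[0,0,0]],
    [[-0.03,0,0],[0,0,0]],
    [[-0.12,0,0],[0,0,0]],
    [[-0.22,0,0],[0,0,0]],
    [[-0.3,0,0],[0,0,0]],
    [[-0.3,0,-0.3],[0,0,0]],
    [[-0.3,0,-0.3],[0,0,0]],
    [[-0.3,0,-0.3],[0,0,0]],
  ],
  jaw=0,
)

```text
time_s: 21.0
eef_pos: [0.3324, -0.2795, 0.2063]
tcp_rot: [0.002, 0.706, -0.001, 0.709]
ft_force: [-0.7, -0.1, 0.3]
width: 1.001
```

```bash
python3 - <<'E'
from h import *
c=cam('top','t3'); P=cloud(c); Z=P[...,2]
hsv=cv2.cvtColor(c['pixels'],cv2.COLOR_RGB2HSV)
def lab(m,zlo,zhi,amin=100):
    m=(m&(Z>zlo)&(Z<zhi)).astype(np.uint8); n,l,s,_=cv2.connectedComponentsWithStats(m)
    for i in range(1,n):
        if s[i,4]>amin:
            q=P[l==i]; print(s[i].tolist(),q.mean(0).round(4),cv2.minEnclosingCircle(q[:,:2].astype(np.float32)))
H,S,V=hsv[...,0],hsv[...,1],hsv[...,2]
for n,m in(('red',((H<6)|(H>174))&(S>170)&(V>150)),('yel',(H>25)&(H<35)&(S>170)&(V>150)),('blue',(H>100)&(H<120)&(S>150))):
    print(n); lab(m,.085,.105); print(' mat'); lab(m,-.003,.008,300)
# bin rims: front and sides
m=(H>45)&(H<75)&(S>100)&(Z>.1)&(Z<.112)
u0=np.zeros_like(m); u0[150:210,262:315]=1; m&=u0.astype(bool)
q=P[m]; th=np.radians(3.8); d=(q[:,:2]-[.6432,-.0358])@np.array([[np.cos(th),-np.sin(th)],[np.sin(th),np.cos(th)]])
print('bin in post frame',np.percentile(d,[1,50,99],axis=0).round(4).tolist(),q[:,2].mean())
b=d[(d[:,0]>-.060)&(d[:,0]<-.015)]
print('sides y:',np.percentile(b[b[:,1]>0,1],[5,50,95]).round(4),np.percentile(b[b[:,1]<0,1],[5,50,95]).round(4))
E
```

```text
red
[412, 197, 25, 23, 438] [ 0.5567 -0.277   0.0933] ((0.5570778846740723, -0.27754345536231995), 0.020893875509500504)
 mat
[308, 175, 35, 34, 941] [ 0.6039 -0.1128  0.0024] ((0.604707658290863, -0.11283082515001297), 0.034691326320171356)
yel
 mat
[271, 206, 36, 36, 970] [ 0.5395 -0.0426  0.0025] ((0.5401121377944946, -0.042287975549697876), 0.03452472388744354)
blue
[413, 239, 25, 23, 450] [ 0.4828 -0.276   0.0935] ((0.48323360085487366, -0.276569664478302), 0.020987538620829582)
 mat
[232, 179, 34, 33, 864] [0.5939 0.035  0.0027] ((0.5943400859832764, 0.03523110970854759), 0.03295488655567169)
bin in post frame [[-0.0717, -0.0259], [-0.0154, -0.0012], [0.0007, 0.0257]] 0.10361073172316525
sides y: [0.023  0.0243 0.0258] [-0.0259 -0.0245 -0.0231]
```

View pics/t3.png

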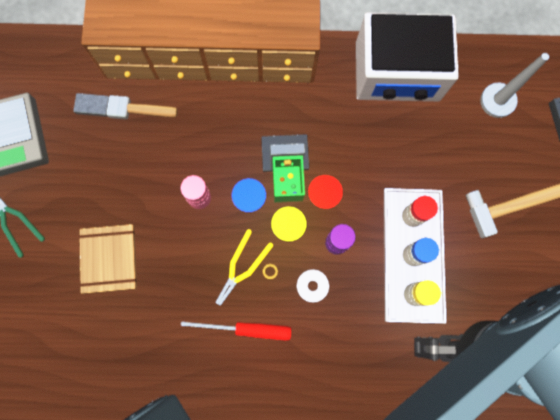

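Top view: all three jars are upright in the tray at (424,208), (425,250), (427,292), and the mats are bare. The colour mask clipped the lids, so I'll re-measure by depth to learn the arm–camera offset before the bin.

```bash
python3 - <<'E'
from h import *
c=cam('top'); P=cloud(c); Z=P[...,2]
for n,u,v in(('red',424,208),('blue',425,250),('yel',427,292)):
    m=np.zeros(Z.shape,bool); m[v-17:v+17,u-17:u+17]=1; m&=(Z>.088)&(Z<.1)
    q=P[m]; print(n,m.sum(),q.mean(0).round(4),np.round(cv2.minEnclosingCircle(q[:,:2].astype(np.float32))[0],4))
for n,u,v in(('red',325,191),('yel',289,224),('blue',249,195)):
    h=c['pixels'][v,u].astype(int); m=np.zeros(Z.shape,np.uint8); m[v-25:v+25,u-25:u+25]=(np.abs(c['pixels'][v-25:v+25,u-25:u+25]-h).sum(-1)<110)
    k,_=cv2.findContours(m,0,1); k=max(k,key=cv2.contourArea); e=cv2.fitEllipse(k); print(n,e,at_z(c,*e[0],.003).round(4))
plan()
E
```

```text
red 487 [ 0.5571 -0.2783  0.0934] [ 0.5577 -0.2791]
blue 508 [ 0.4828 -0.2775  0.0936] [ 0.483  -0.2781]
yel 531 [ 0.4099 -0.2777  0.0935] [ 0.4105 -0.2781]
red ((325.0633239746094, 191.2847137451172), (34.10363006591797, 34.92074203491211), 118.52991485595703) [ 0.6039 -0.1126  0.003 ]
yel ((288.3450927734375, 223.4792022705078), (33.663124084472656, 33.96449279785156), 96.37184143066406) [ 0.5395 -0.0425  0.003 ]
blue ((248.47711181640625, 194.8555450439453), (32.22139358520508, 33.19001770019531), 75.22468566894531) [0.5938 0.035  0.003 ]
t 21.1 tcp [ 0.333  -0.28    0.2065] yaw 89.75 w 0.999 F [-0.4  0.5 -0.4]
```

```bash
python3 -c "
from h import *
plan((.608,-.0388,.2,93.8),(.608,-.0388,.058,93.8))"
```

```text
t 21.1 tcp [ 0.333  -0.28    0.2065] yaw 89.75 w 0.999 F [-0.4  0.5 -0.4]
[[0.0158, 0.4847, 0.5478], [-0.0225, 0.0014, -0.0002]] rows 5.9 0.4
[[0.2998, 0.4845, 0.5466], [-0.0225, 0.0014, -0.0002]] rows 2.3 0.0
```

Request:
apply_moves(
  series=[
    [[0.0,0.4846,0.547],[-0.0225,0.0014,0]],
    [[0.0,0.4846,0.547],[-0.0225,0.0014,0]],
    [[0.0,0.4846,0.547],[-0.0225,0.0014,0]],
    [[0.0,0.4846,0.547],[-0.0225,0.0014,0]],
    [[0.0,0.4846,0.547],[-0.0225,0.0014,0]],
    [[0.0,0.4846,0.547],[-0.0225,0.0014,0]],
    [[0.0,0.4846,0.547],[-0.0225,0.0014,0]],
    [[0.0,0.4846,0.547],[-0.0225,0.0014,0]],
  ],
)

```text
time_s: 22.1
eef_pos: [0.6078, -0.0383, 0.2078]
tcp_rot: [-0.024, 0.707, 0.024, 0.707]
ft_force: [-0.1, -0.1, -0.4]
width: 0.997
```

```bash
python3 -c "
from h import *
plan((.608,-.0388,.058,93.8))"
```

```text
t 22.1 tcp [ 0.6078 -0.0383  0.2078] yaw 93.87 w 0.997 F [-0.1 -0.1 -0.4]
[[0.2996, -0.0012, 0.0005], [0.0004, -0.0001, -0.0002]] rows 2.4 0.0
```

Request:
apply_moves(
  series=[
    [[0.06,-0.001,0],[0,0,0]],
    [[0.12,-0.001,0],[0,0,0]],
    [[0.17,-0.001,0],[0,0,0]],
    [[0.22,-0.001,0],[0,0,0]],
    [[0.26,-0.001,0],[0,0,0]],
    [[0.2996,-0.001,0],[0,0,0]],
    [[0.2996,-0.001,0],[0,0,0]],
    [[0.2996,-0.001,0],[0,0,0]],
  ],
)

```text
time_s: 23.1
eef_pos: [0.6083, -0.0389, 0.0587]
tcp_rot: [-0.024, 0.706, 0.024, 0.707]
ft_force: [0.8, 0.5, 0.4]
width: 1.0
```

```bash
python3 -c "
from h import *
c=cam('side'); crop(c,220,140,400,280,4.4,'s4')
plan((.608,-.0388,.058,93.8))"
```

```text
t 23.15 tcp [ 0.6086 -0.0389  0.059 ] yaw 93.87 w 1.001 F [-0.4 -0.1 -0.4]
[[0.0021, 0.0003, -0.0012], [0.0004, 0.0004, 0.0]] rows 0.0 0.0
```

View pics/s4.png

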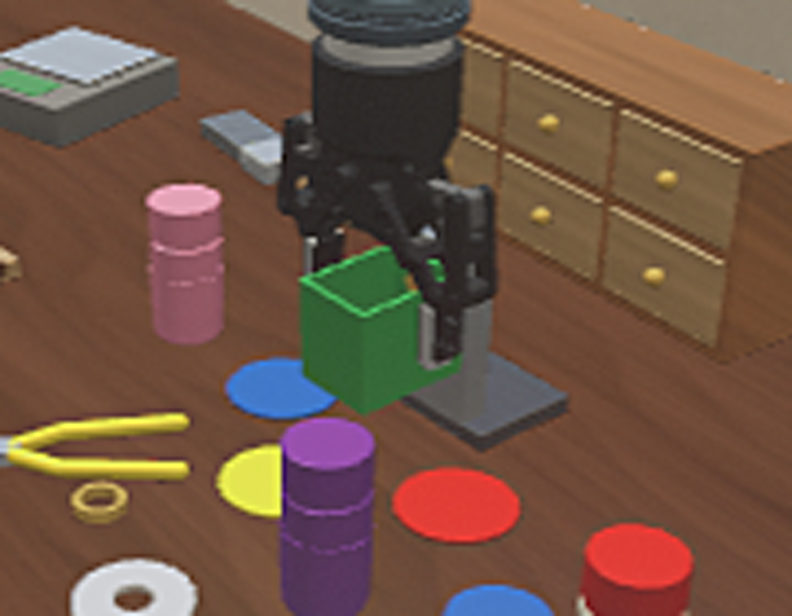

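The fingers straddle the bin (370,330) on its sides and are clear of the post. Close.

Request:
apply_moves(
  series=[
    [[0,0,0],[0,0,0]],
    [[0,0,0],[0,0,0]],
    [[0,0,0],[0,0,0]],
    [[0,0,0],[0,0,0]],
    [[0,0,0],[0,0,0]],
    [[0,0,0],[0,0,0]],
    [[0,0,0],[0,0,0]],
  ],
  jaw=1,
  grip_force=40,
)

```text
time_s: 24.02
eef_pos: [0.6092, -0.0389, 0.0598]
tcp_rot: [-0.024, 0.706, 0.024, 0.708]
ft_force: [-0.7, 1.9, 6.4]
width: 0.602
```

```bash
python3 -c "
from h import *
plan(); print(arm.get_obs()['wrist_torque'])"
```

```text
t 24.02 tcp [ 0.6092 -0.0389  0.0598] yaw 93.88 w 0.602 F [-0.7  1.9  6.4]
[0.07268682 0.03957224 0.03790518]
```

Request:
apply_moves(
  series=[
    [[-0.008,0,0],[0,0,0]],
    [[-0.016,0,0],[0,0,0]],
    [[-0.024,0,0],[0,0,0]],
    [[-0.032,0,0],[0,0,0]],
    [[-0.038,0,0],[0,0,0]],
    [[-0.043,0,0],[0,0,0]],
    [[-0.043,0,0],[0,0,0]],
    [[-0.043,0,0],[0,0,0]],
  ],
)

```text
time_s: 25.02
eef_pos: [0.609, -0.0389, 0.0812]
tcp_rot: [-0.024, 0.706, 0.024, 0.708]
ft_force: [0.3, 0.2, -0.8]
width: 0.607
```

```bash
python3 -c "
from h import *
c=cam('side'); crop(c,240,140,380,250,5.5,'s5')
plan((.6092-.0499,-.0389-.0033,.0818,93.8)); print(arm.get_obs()['wrist_torque'])"
```

```text
t 25.07 tcp [ 0.609  -0.0389  0.0812] yaw 93.88 w 0.607 F [-0.2  0.3 -1.8]
[[-0.0015, 0.0002, -0.0996], [0.0004, 0.0007, 0.0001]] rows 0.8 0.0
[0.04103126 0.03383275 0.00562545]
```

View pics/s5.png

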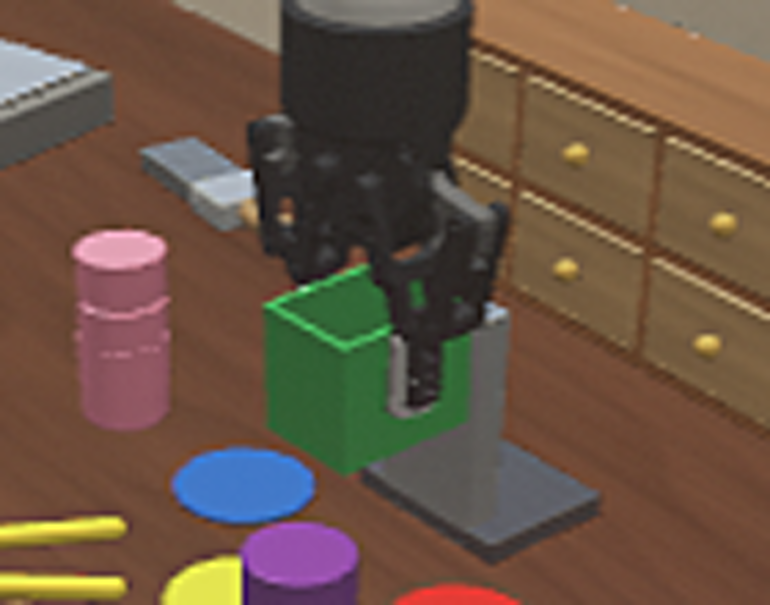

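The bin has risen 21.4 mm, its weight is on the gripper, and it is level. Pull it out slowly.

Request:
apply_moves(
  series=[
    [[-0.001,0,-0.01],[0,0,0]],
    [[-0.001,0,-0.02],[0,0,0]],
    [[-0.001,0,-0.03],[0,0,0]],
    [[-0.001,0,-0.04],[0,0,0]],
    [[-0.001,0,-0.06],[0,0,0]],
    [[-0.001,0,-0.08],[0,0,0]],
    [[-0.001,0,-0.1],[0,0,0]],
    [[-0.001,0,-0.12],[0,0,0]],
  ],
)

```text
time_s: 26.08
eef_pos: [0.5484, -0.043, 0.0816]
tcp_rot: [-0.024, 0.706, 0.024, 0.708]
ft_force: [-0.6, 0.1, -2.3]
width: 0.604
```

```bash
python3 -c "
from h import *
g=.036;a=np.radians(6.2)
plan((.549,-.043,.16,93.8),(.4656,.2939,.16,96.2),(.4656,.2939,.032,96.2))"
```

```text
t 26.07 tcp [ 0.5484 -0.043   0.0816] yaw 93.88 w 0.604 F [-0.6  0.1 -2.3]
[[-0.1569, -0.0001, 0.0016], [0.0004, 0.0007, 0.0001]] rows 1.3 0.0
[[-0.1574, 0.6834, -0.1192], [-0.0129, 0.0007, 0.0001]] rows 5.6 0.2
[[0.0986, 0.6835, -0.1198], [-0.0129, 0.0007, 0.0001]] rows 2.0 0.0
```

Request:
apply_moves(
  series=[
    [[-0.05,0,0],[0,0,0]],
    [[-0.12,0,0],[0,0,0]],
    [[-0.157,0.03,-0.005],[0,0,0]],
    [[-0.157,0.1,-0.017],[-0.004,0,0]],
    [[-0.157,0.18,-0.03],[-0.008,0,0]],
    [[-0.157,0.26,-0.045],[-0.0129,0,0]],
    [[-0.157,0.34,-0.06],[-0.0129,0,0]],
    [[-0.157,0.42,-0.075],[-0.0129,0,0]],
    [[-0.157,0.5,-0.09],[-0.0129,0,0]],
    [[-0.157,0.58,-0.105],[-0.0129,0,0]],
    [[-0.157,0.65,-0.115],[-0.0129,0,0]],
    [[-0.157,0.6835,-0.1195],[-0.0129,0,0]],
    [[-0.157,0.6835,-0.1195],[-0.0129,0,0]],
    [[-0.157,0.6835,-0.1195],[-0.0129,0,0]],
  ],
)

```text
time_s: 27.82
eef_pos: [0.4655, 0.2931, 0.1596]
tcp_rot: [-0.038, 0.705, 0.038, 0.707]
ft_force: [-1.2, 0.3, -2.1]
width: 0.604
```

```bash
python3 -c "
from h import *
plan((.4656,.2939,.0292,96.2))"
```

```text
t 27.82 tcp [0.4655 0.2931 0.1596] yaw 96.17 w 0.604 F [-1.2  0.3 -2.1]
[[0.2608, 0.0018, -0.0001], [-0.0002, 0.0006, 0.0003]] rows 2.1 0.0
```

Request:
apply_moves(
  series=[
    [[0.06,0.0018,0],[0,0,0]],
    [[0.12,0.0018,0],[0,0,0]],
    [[0.18,0.0018,0],[0,0,0]],
    [[0.22,0.0018,0],[0,0,0]],
    [[0.245,0.0018,0],[0,0,0]],
    [[0.255,0.0018,0],[0,0,0]],
    [[0.2605,0.0018,0],[0,0,0]],
    [[0.2605,0.0018,0],[0,0,0]],
    [[0.2605,0.0018,0],[0,0,0]],
  ],
)

```text
time_s: 28.95
eef_pos: [0.4668, 0.294, 0.0306]
tcp_rot: [-0.038, 0.705, 0.038, 0.708]
ft_force: [0.6, -2.7, 5.0]
width: 0.601
```

```bash
python3 -c "
from h import *
c=cam('side'); crop(c,120,110,320,250,4,'s6')
plan((.4656,.2939,.0292,96.2))"
```

```text
t 29.0 tcp [0.4668 0.294  0.0306] yaw 96.18 w 0.607 F [ 0.2 -3.2  5.5]
[[0.0027, 0.0002, -0.0024], [-0.0001, 0.0013, 0.0003]] rows 0.0 0.0
```

View pics/s6.png

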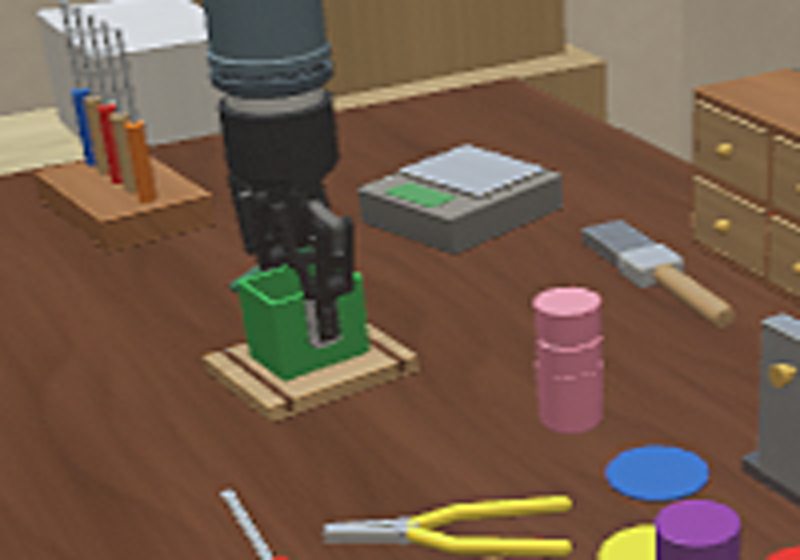

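The bin (305,320) has touched down on the block, with a light 5 N contact. Release it, rise and check.

Request:
apply_moves(
  series=[
    [[0,0,0],[0,0,0]],
    [[0,0,0],[0,0,0]],
    [[0,0,0],[0,0,0]],
    [[0,0,0],[0,0,0]],
    [[0,0,0],[0,0,0]],
    [[-0.04,0,0],[0,0,0]],
    [[-0.12,0,0],[0,0,0]],
    [[-0.22,0,0],[0,0,0]],
    [[-0.34,0,0],[0,0,0]],
    [[-0.34,-0.3,0],[0,0,0]],
    [[-0.34,-0.3,0],[0,0,0]],
    [[-0.34,-0.3,0],[0,0,0]],
  ],
  jaw=0,
)

```text
time_s: 30.5
eef_pos: [0.4824, 0.1423, 0.201]
tcp_rot: [-0.038, 0.704, 0.037, 0.708]
ft_force: [0.8, 0.2, -1.3]
width: 1.005
```

```bash
python3 - <<'E'
from h import *
c=cam('top'); P=cloud(c); Z=P[...,2]; crop(c,60,200,180,310,5,'t7')
m=np.zeros(Z.shape,bool); m[205:305,65:150]=1
q=P[m&(Z>.068)&(Z<.08)]; print('rim',q[:,2].mean(),cv2.minAreaRect((q[:,:2]*1000).astype(np.float32)))
q=P[m&(Z>.008)&(Z<.02)]; print('block',cv2.minAreaRect((q[:,:2]*1000).astype(np.float32)))
plan((.4105,-.2789,.2,90))
E
```

```text
rim 0.07283761951493935 ((463.8332824707031, 294.7125244140625), (66.8307113647461, 53.580116271972656), 5.7833075523376465)
block ((456.607421875, 294.13482666015625), (102.61092376708984, 98.09172821044922), 6.031073570251465)
t 30.55 tcp [0.4828 0.1408 0.2009] yaw 96.02 w 1.002 F [ 0.8 -2.8 -0.2]
[[0.0031, -0.8195, -0.2318], [0.0334, 0.0015, 0.0008]] rows 6.8 0.6
```

View pics/t7.png

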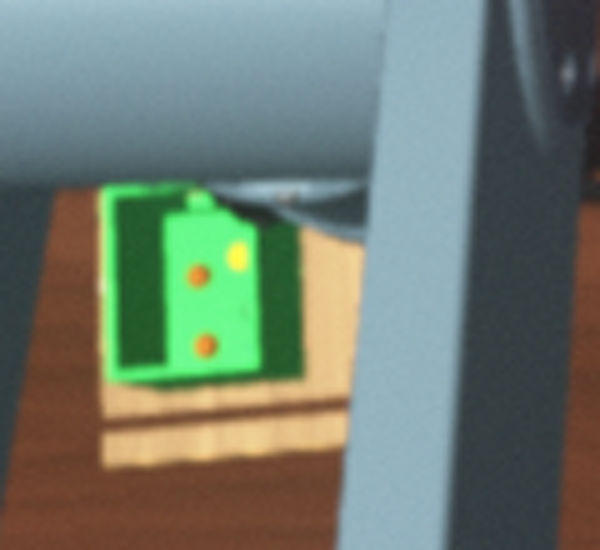

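The bin stands upright on the block: rim height 0.073 as expected, centre within about 2 mm. I'll re-check it later without the arm in the way. Next, return the jars, blue first.

```bash
python3 -c "
from h import *
plan((.4849,-.2799,.2,90))"
```

```text
t 30.55 tcp [0.4828 0.1408 0.2009] yaw 96.02 w 1.002 F [ 0.8 -2.8 -0.2]
[[0.0038, -0.8371, -0.084], [0.0334, 0.0015, 0.0008]] rows 6.7 0.6
```

Request:
apply_moves(
  series=[
    [[0,-0.8371,-0.084],[0.0334,0.0015,0]],
    [[0,-0.8371,-0.084],[0.0334,0.0015,0]],
    [[0,-0.8371,-0.084],[0.0334,0.0015,0]],
    [[0,-0.8371,-0.084],[0.0334,0.0015,0]],
    [[0,-0.8371,-0.084],[0.0334,0.0015,0]],
    [[0,-0.8371,-0.084],[0.0334,0.0015,0]],
    [[0,-0.8371,-0.084],[0.0334,0.0015,0]],
    [[0,-0.8371,-0.084],[0.0334,0.0015,0]],
    [[0,-0.8371,-0.084],[0.0334,0.0015,0]],
  ],
)

```text
time_s: 31.68
eef_pos: [0.4848, -0.2791, 0.2015]
tcp_rot: [-0.0, 0.707, -0.001, 0.707]
ft_force: [0.1, 0.1, 1.0]
width: 1.002
```

```bash
python3 -c "
from h import *
c=cam('top'); P=cloud(c); Z=P[...,2]
m=np.zeros(Z.shape,bool); m[205:305,65:150]=1
for z in((.068,.08),(.008,.02)):
  q=P[m&(Z>z[0])&(Z<z[1])]; print(len(q),cv2.minAreaRect((q[:,:2]*1000).astype(np.float32)))
plan((.4849,-.2799,.053,90))"
```

```text
363 ((465.6269226074219, 295.0587463378906), (70.28085327148438, 53.94347381591797), 5.988559246063232)
2319 ((465.7734069824219, 293.709716796875), (120.47601318359375, 101.17353057861328), 6.14613151550293)
t 31.73 tcp [ 0.4849 -0.2786  0.2016] yaw 90.05 w 1.003 F [0.4 0.2 0.3]
[[0.2971, -0.0022, 0.0001], [0.0003, -0.0001, 0.0005]] rows 2.4 0.0
```

The bin is centred within 1.4 mm of the block. Pick blue.

Request:
apply_moves(
  series=[
    [[0.07,-0.0022,0],[0,0,0]],
    [[0.14,-0.0022,0],[0,0,0]],
    [[0.2,-0.0022,0],[0,0,0]],
    [[0.26,-0.0022,0],[0,0,0]],
    [[0.2971,-0.0022,0],[0,0,0]],
    [[0.2971,-0.0022,0],[0,0,0]],
    [[0.2971,-0.0022,0],[0,0,0]],
  ],
)

```text
time_s: 32.6
eef_pos: [0.4857, -0.2801, 0.0542]
tcp_rot: [-0.002, 0.707, -0.0, 0.707]
ft_force: [0.3, 0.6, -0.3]
width: 0.998
```

Request:
apply_moves(
  series=[
    [[0,0,0],[0,0,0]],
    [[0,0,0],[0,0,0]],
    [[0,0,0],[0,0,0]],
    [[0,0,0],[0,0,0]],
    [[0,0,0],[0,0,0]],
    [[0,0,0],[0,0,0]],
    [[0,0,0],[0,0,0]],
  ],
  jaw=1,
  grip_force=50,
)

```text
time_s: 33.48
eef_pos: [0.4862, -0.2805, 0.0551]
tcp_rot: [-0.002, 0.706, -0.001, 0.708]
ft_force: [-0.5, 1.5, 6.2]
width: 0.502
```

```bash
python3 -c "
from h import *
plan((.4849,-.2799,.21,90),(.5946,.0343,.21,90),(.5946,.0343,.054,90))"
```

```text
t 33.48 tcp [ 0.4862 -0.2805  0.0551] yaw 90.08 w 0.502 F [-0.5  1.5  6.2]
[[-0.3098, 0.0001, -0.002], [0.0004, 0.0007, 0.0012]] rows 2.5 0.0
[[-0.3116, 0.6282, 0.2183], [0.0004, 0.0007, 0.0012]] rows 5.3 0.0
[[0.0004, 0.6293, 0.2177], [0.0004, 0.0007, 0.0012]] rows 2.5 0.0
```

Request:
apply_moves(
  series=[
    [[-0.03,0,0],[0,0,0]],
    [[-0.1,0,0],[0,0,0]],
    [[-0.18,0,0],[0,0,0]],
    [[-0.26,0,0],[0,0,0]],
    [[-0.3116,0,0],[0,0,0]],
    [[-0.3116,0.05,0.017],[0,0,0]],
    [[-0.3116,0.13,0.045],[0,0,0]],
    [[-0.3116,0.21,0.073],[0,0,0]],
    [[-0.3116,0.29,0.101],[0,0,0]],
    [[-0.3116,0.37,0.13],[0,0,0]],
    [[-0.3116,0.45,0.157],[0,0,0]],
    [[-0.3116,0.53,0.185],[0,0,0]],
    [[-0.3116,0.6,0.21],[0,0,0]],
    [[-0.3116,0.6285,0.22],[0,0,0]],
    [[-0.3116,0.6285,0.22],[0,0,0]],
    [[-0.3116,0.6285,0.22],[0,0,0]],
  ],
)

```text
time_s: 35.48
eef_pos: [0.5951, 0.0333, 0.21]
tcp_rot: [-0.002, 0.707, -0.001, 0.708]
ft_force: [0.2, -0.3, -0.9]
width: 0.505
```

```bash
python3 -c "
from h import *
plan((.5956,.0343,.054,90))"
```

```text
t 35.48 tcp [0.5951 0.0333 0.21  ] yaw 90.03 w 0.505 F [ 0.2 -0.3 -0.9]
[[0.312, 0.0032, 0.0005], [0.0002, 0.0005, 0.0013]] rows 2.5 0.0
```

Request:
apply_moves(
  series=[
    [[0.07,0.0026,0],[0,0,0]],
    [[0.14,0.0026,0],[0,0,0]],
    [[0.2,0.0026,0],[0,0,0]],
    [[0.26,0.0026,0],[0,0,0]],
    [[0.295,0.0026,0],[0,0,0]],
    [[0.306,0.0026,0],[0,0,0]],
    [[0.311,0.0026,0],[0,0,0]],
    [[0.311,0.0026,0],[0,0,0]],
    [[0.311,0.0026,0],[0,0,0]],
  ],
)

```text
time_s: 36.6
eef_pos: [0.5961, 0.0339, 0.0555]
tcp_rot: [-0.002, 0.706, -0.001, 0.708]
ft_force: [-0.5, 0.5, -1.3]
width: 0.509
```

```bash
python3 -c "
from h import *
plan((.5956,.0343,.054,90))"
```

```text
t 36.6 tcp [0.5961 0.0339 0.0555] yaw 90.04 w 0.509 F [-0.5  0.5 -1.3]
[[0.0029, 0.0007, -0.0009], [0.0002, 0.0011, 0.0014]] rows 0.0 0.0
```

Release partially (pink is nearby), lift, and go to red in the tray. I'll check blue with the top camera from there.

Request:
apply_moves(
  series=[
    [[0.001,0,0],[0,0,0]],
    [[0.001,0,0],[0,0,0]],
    [[0.001,0,0],[0,0,0]],
    [[0.001,0,0],[0,0,0]],
    [[-0.03,0,0],[0,0,0]],
    [[-0.12,0,0],[0,0,0]],
    [[-0.22,0,0],[0,0,0]],
    [[-0.3,0,0],[0,0,0]],
    [[-0.3,-0.63,-0.072],[0,0,0]],
    [[-0.3,-0.63,-0.072],[0,0,0]],
    [[-0.3,-0.63,-0.072],[0,0,0]],
    [[-0.3,-0.63,-0.072],[0,0,0]],
    [[-0.3,-0.63,-0.072],[0,0,0]],
    [[-0.3,-0.63,-0.072],[0,0,0]],
    [[-0.3,-0.63,-0.072],[0,0,0]],
    [[-0.3,-0.63,-0.072],[0,0,0]],
  ],
  jaw=0.25,
)

```text
time_s: 38.6
eef_pos: [0.5601, -0.2789, 0.2071]
tcp_rot: [-0.002, 0.706, -0.001, 0.708]
ft_force: [0.5, -0.2, 0.9]
width: 0.75
```

```bash
cat >> h.py <<'E'
def jar(c,n,col):
    "jar top centre and its mat centre (mat partly hidden: circle from the visible outline)"
    P=cloud(c); Z=P[...,2]; D=np.hypot(P[...,0]-J[n][0],P[...,1]-J[n][1]); m=(D<.04)&(Z>.085)&(Z<.1)
    q=P[m]
    if len(q): print(n,len(q),q.mean(0).round(4),'circ',np.round(cv2.minEnclosingCircle(q[:,:2].astype(np.float32))[0],4),'was',J[n])
E
python3 -c "
from h import *
c=cam('top'); jar(c,'b',0); crop(c,215,150,365,260,5,'t8')
plan((.5595,-.2808,.053,90))"
```

```text
b 480 [0.5921 0.0349 0.0924] circ [0.5931 0.0351] was (0.5934, 0.0349)
t 38.65 tcp [ 0.5602 -0.2788  0.2071] yaw 90.16 w 0.756 F [-0.1 -0.2  0.7]
[[0.3082, -0.0028, -0.0026], [0.0009, 0.0011, 0.0014]] rows 2.5 0.0
```

View pics/t8.png

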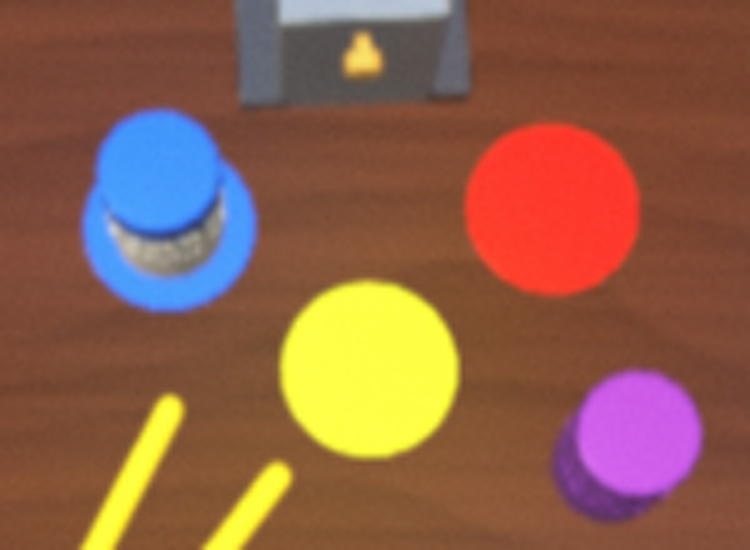

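Blue stands upright on the blue mat at (160,200), within about 0.5 mm. Now red.

Request:
apply_moves(
  series=[
    [[0.07,-0.003,-0.0015],[0,0,0]],
    [[0.14,-0.003,-0.0015],[0,0,0]],
    [[0.2,-0.003,-0.0015],[0,0,0]],
    [[0.26,-0.003,-0.0015],[0,0,0]],
    [[0.308,-0.003,-0.0015],[0,0,0]],
    [[0.308,-0.003,-0.0025],[0,0,0]],
    [[0.308,-0.003,-0.0025],[0,0,0]],
  ],
)

```text
time_s: 39.52
eef_pos: [0.5604, -0.2805, 0.0543]
tcp_rot: [-0.003, 0.705, -0.0, 0.709]
ft_force: [-0.0, -0.3, 0.5]
width: 0.748
```

Request:
apply_moves(
  series=[
    [[0,0,0],[0,0,0]],
    [[0,0,0],[0,0,0]],
    [[0,0,0],[0,0,0]],
    [[0,0,0],[0,0,0]],
    [[0,0,0],[0,0,0]],
    [[0,0,0],[0,0,0]],
  ],
  jaw=1,
)

```text
time_s: 40.28
eef_pos: [0.5616, -0.281, 0.0562]
tcp_rot: [-0.004, 0.705, -0.001, 0.71]
ft_force: [0.5, 2.3, 6.9]
width: 0.504
```

```bash
python3 -c "
from h import *
x=arm.get_obs()['eef_pos'][0]-.5595+.6043
plan((x,-.1133,.18,90),(x,-.1133,.054,90))"
```

```text
t 40.27 tcp [ 0.5616 -0.281   0.0562] yaw 90.23 w 0.504 F [0.5 2.3 6.9]
[[-0.2491, 0.3334, 0.0927], [0.0013, 0.0023, 0.002]] rows 3.4 0.1
[[0.0029, 0.335, 0.0909], [0.0013, 0.0023, 0.002]] rows 2.0 0.0
```

Request:
apply_moves(
  series=[
    [[-0.03,0,0],[0,0,0]],
    [[-0.1,0,0],[0,0,0]],
    [[-0.18,0,0],[0,0,0]],
    [[-0.249,0,0],[0,0.001,0.001]],
    [[-0.249,0.04,0.01],[0.0013,0.0023,0.002]],
    [[-0.249,0.12,0.033],[0.0013,0.0023,0.002]],
    [[-0.249,0.2,0.055],[0.0013,0.0023,0.002]],
    [[-0.249,0.27,0.075],[0.0013,0.0023,0.002]],
    [[-0.249,0.334,0.092],[0.0013,0.0023,0.002]],
    [[-0.249,0.334,0.092],[0.0013,0.0023,0.002]],
    [[-0.249,0.334,0.092],[0.0013,0.0023,0.002]],
  ],
)

```text
time_s: 41.65
eef_pos: [0.6054, -0.1125, 0.1791]
tcp_rot: [-0.0, 0.708, 0.0, 0.707]
ft_force: [-0.2, -0.1, -1.3]
width: 0.502
```

```bash
python3 -c "
from h import *
x=.5616-.5595+.6043
plan((x,-.1133,.055,90))"
```

```text
t 41.65 tcp [ 0.6054 -0.1125  0.1791] yaw 90.03 w 0.502 F [-0.2 -0.1 -1.3]
[[0.2481, -0.0016, 0.0024], [0.0002, -0.0005, -0.0001]] rows 2.0 0.0
```

Request:
apply_moves(
  series=[
    [[0.07,-0.0014,0.001],[0,0,0]],
    [[0.14,-0.0014,0.001],[0,0,0]],
    [[0.2,-0.0014,0.001],[0,0,0]],
    [[0.23,-0.0014,0.001],[0,0,0]],
    [[0.243,-0.0014,0.001],[0,0,0]],
    [[0.248,-0.0014,0.001],[0,0,0]],
    [[0.248,-0.0014,0.001],[0,0,0]],
    [[0.248,-0.0014,0.001],[0,0,0]],
  ],
)

```text
time_s: 42.65
eef_pos: [0.6064, -0.1134, 0.0561]
tcp_rot: [-0.0, 0.707, 0.0, 0.707]
ft_force: [-0.8, 0.7, -1.0]
width: 0.499
```

```bash
python3 -c "
from h import *
plan((.6064,-.1133,.056,90),(.6064,-.1133,.2,90),(.4098,-.2789,.2,90))"
```

```text
t 42.65 tcp [ 0.6064 -0.1134  0.0561] yaw 90.04 w 0.499 F [-0.8  0.7 -1. ]
[[0.0002, 0.0002, 0.0001], [0.0002, 0.0, 0.0002]] rows 0.0 0.0
[[-0.2878, 0.0001, 0.0001], [0.0002, 0.0, 0.0002]] rows 2.3 0.0
[[-0.2877, -0.3308, -0.3934], [0.0002, 0.0, 0.0002]] rows 4.1 0.0
```

Request:
apply_moves(
  series=[
    [[0,0,0],[0,0,0]],
    [[0,0,0],[0,0,0]],
    [[0,0,0],[0,0,0]],
    [[0,0,0],[0,0,0]],
    [[-0.03,0,0],[0,0,0]],
    [[-0.12,0,0],[0,0,0]],
    [[-0.22,0,0],[0,0,0]],
    [[-0.288,0,0],[0,0,0]],
    [[-0.288,-0.3308,-0.394],[0,0,0]],
    [[-0.288,-0.3308,-0.394],[0,0,0]],
    [[-0.288,-0.3308,-0.394],[0,0,0]],
    [[-0.288,-0.3308,-0.394],[0,0,0]],
    [[-0.288,-0.3308,-0.394],[0,0,0]],
    [[-0.288,-0.3308,-0.394],[0,0,0]],
  ],
  jaw=0.25,
)

```text
time_s: 44.4
eef_pos: [0.4095, -0.2794, 0.2011]
tcp_rot: [-0.0, 0.707, -0.001, 0.708]
ft_force: [0.1, 0.7, -0.5]
width: 0.745
```

```bash
python3 -c "
from h import *
c=cam('top'); jar(c,'b',0); jar(c,'r',0)
plan((.4098,-.2789,.053,90))"
```

```text
b 478 [0.5922 0.035  0.0926] circ [0.5933 0.0354] was (0.5934, 0.0349)
r 479 [ 0.6011 -0.1114  0.0925] circ [ 0.602  -0.1118] was (0.6032, -0.1125)
t 44.45 tcp [ 0.4101 -0.2788  0.2009] yaw 90.03 w 0.753 F [0.7 0.5 0.2]
[[0.2958, 0.0001, -0.0009], [0.0001, 0.0004, 0.0003]] rows 2.4 0.0
```

Request:
apply_moves(
  series=[
    [[0.07,0,-0.001],[0,0,0]],
    [[0.14,0,-0.001],[0,0,0]],
    [[0.2,0,-0.001],[0,0,0]],
    [[0.25,0,-0.001],[0,0,0]],
    [[0.2955,0,-0.002],[0,0,0]],
    [[0.2955,0,-0.002],[0,0,0]],
    [[0.2955,0,-0.002],[0,0,0]],
  ],
)

```text
time_s: 45.32
eef_pos: [0.4104, -0.2787, 0.0539]
tcp_rot: [-0.001, 0.706, 0.0, 0.708]
ft_force: [-0.1, -0.3, 0.1]
width: 0.748
```

Request:
apply_moves(
  series=[
    [[0,0,0],[0,0,0]],
    [[0,0,0],[0,0,0]],
    [[0,0,0],[0,0,0]],
    [[0,0,0],[0,0,0]],
    [[0,0,0],[0,0,0]],
    [[0,0,0],[0,0,0]],
  ],
  jaw=1,
)

```text
time_s: 46.08
eef_pos: [0.4114, -0.2793, 0.0554]
tcp_rot: [-0.002, 0.706, -0.0, 0.709]
ft_force: [1.3, 2.1, 7.7]
width: 0.504
```

```bash
python3 -c "
from h import *
x=arm.get_obs()['eef_pos'][0]-.4098+.5404
plan((x,-.0437,.19,90),(x,-.0437,.055,90)); print(x)"
```

```text
t 46.08 tcp [ 0.4114 -0.2793  0.0554] yaw 90.1 w 0.504 F [1.3 2.1 7.7]
[[-0.2696, 0.4699, 0.2631], [0.0005, 0.0013, 0.0009]] rows 4.8 0.0
[[0.0004, 0.4707, 0.262], [0.0005, 0.0013, 0.0009]] rows 2.2 0.0
0.5419637914828954
```

Request:
apply_moves(
  series=[
    [[-0.03,0,0],[0,0,0]],
    [[-0.1,0,0],[0,0,0]],
    [[-0.18,0,0],[0,0,0]],
    [[-0.25,0,0],[0,0,0]],
    [[-0.2696,0.04,0.022],[0.0005,0.0013,0.0009]],
    [[-0.2696,0.11,0.061],[0.0005,0.0013,0.0009]],
    [[-0.2696,0.18,0.1],[0.0005,0.0013,0.0009]],
    [[-0.2696,0.25,0.139],[0.0005,0.0013,0.0009]],
    [[-0.2696,0.32,0.178],[0.0005,0.0013,0.0009]],
    [[-0.2696,0.39,0.217],[0.0005,0.0013,0.0009]],
    [[-0.2696,0.44,0.245],[0.0005,0.0013,0.0009]],
    [[-0.2696,0.47,0.263],[0.0005,0.0013,0.0009]],
    [[-0.2696,0.47,0.263],[0.0005,0.0013,0.0009]],
    [[-0.2696,0.47,0.263],[0.0005,0.0013,0.0009]],
  ],
)

```text
time_s: 47.82
eef_pos: [0.5415, -0.0444, 0.1901]
tcp_rot: [-0.0, 0.707, -0.0, 0.707]
ft_force: [-0.7, -0.8, -1.2]
width: 0.501
```

```bash
python3 -c "
from h import *
plan((.5420,-.0437,.0545,90))"
```

```text
t 47.83 tcp [ 0.5415 -0.0444  0.1901] yaw 89.98 w 0.501 F [-0.7 -0.8 -1.2]
[[0.2712, 0.0016, 0.001], [-0.0001, -0.0001, 0.0002]] rows 2.2 0.0
```

Request:
apply_moves(
  series=[
    [[0.07,0.0016,0],[0,0,0]],
    [[0.14,0.0016,0],[0,0,0]],
    [[0.2,0.0016,0],[0,0,0]],
    [[0.24,0.0016,0],[0,0,0]],
    [[0.262,0.0016,0],[0,0,0]],
    [[0.271,0.0016,0],[0,0,0]],
    [[0.271,0.0016,0],[0,0,0]],
    [[0.271,0.0016,0],[0,0,0]],
  ],
)

```text
time_s: 48.82
eef_pos: [0.5421, -0.0439, 0.0554]
tcp_rot: [-0.0, 0.707, -0.0, 0.708]
ft_force: [-0.2, -0.0, -1.9]
width: 0.505
```

```bash
python3 -c "
from h import *
plan((.5420,-.0437,.0545,90))"
```

```text
t 48.83 tcp [ 0.5421 -0.0439  0.0554] yaw 89.98 w 0.505 F [-0.2 -0.  -1.9]
[[0.0018, 0.0005, -0.0003], [-0.0001, 0.0004, 0.0003]] rows 0.0 0.0
```

Request:
apply_moves(
  series=[
    [[0.001,0,0],[0,0,0]],
    [[0.001,0,0],[0,0,0]],
    [[0.001,0,0],[0,0,0]],
    [[0.001,0,0],[0,0,0]],
    [[-0.03,0,0],[0,0,0]],
    [[-0.12,0,0],[0,0,0]],
    [[-0.22,0,0],[0,0,0]],
    [[-0.3,0,0],[0,0,0]],
    [[-0.35,-0.5,-0.26],[0,0,0]],
    [[-0.35,-0.5,-0.26],[0,0,0]],
    [[-0.35,-0.5,-0.26],[0,0,0]],
    [[-0.35,-0.5,-0.26],[0,0,0]],
    [[-0.35,-0.5,-0.26],[0,0,0]],
    [[-0.35,-0.5,-0.26],[0,0,0]],
    [[-0.35,-0.5,-0.26],[0,0,0]],
  ],
  jaw=0.25,
)

```text
time_s: 50.7
eef_pos: [0.412, -0.2932, 0.231]
tcp_rot: [-0.0, 0.707, -0.001, 0.708]
ft_force: [0.3, 0.3, 0.6]
width: 0.751
```

```bash
python3 -c "
from h import *
c=cam('top','t9'); [jar(c,n,0) for n in 'bry']; P=cloud(c); Z=P[...,2]
m=np.zeros(Z.shape,bool); m[205:305,65:150]=1
for z in((.068,.08),(.008,.02)):
  q=P[m&(Z>z[0])&(Z<z[1])]; print(len(q),cv2.minAreaRect((q[:,:2]*1000).astype(np.float32)))
crop(c,165,135,365,265,4,'t9c'); plan()"
```

```text
b 481 [0.5921 0.0349 0.0927] circ [0.5924 0.0352] was (0.5934, 0.0349)
r 477 [ 0.6012 -0.1116  0.0925] circ [ 0.6018 -0.1117] was (0.6032, -0.1125)
y 488 [ 0.5398 -0.0432  0.0925] circ [ 0.5404 -0.0433] was (0.5389, -0.0427)
364 ((465.761962890625, 294.95318603515625), (70.50328826904297, 53.94220733642578), 6.271705150604248)
2325 ((465.656982421875, 293.81707763671875), (120.12716674804688, 101.30181121826172), 6.247100353240967)
t 50.75 tcp [ 0.4122 -0.2928  0.2308] yaw 90.03 w 0.753 F [0.4 0.3 0. ]
```

View pics/t9.png

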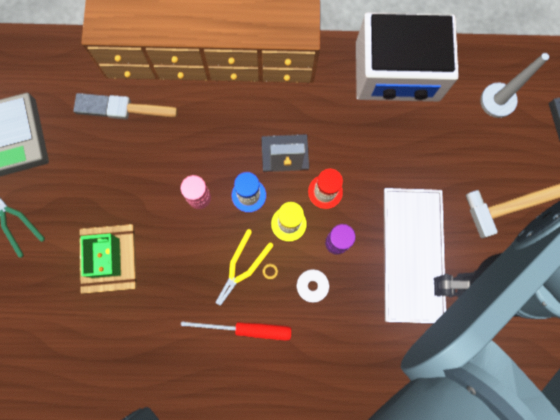

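View pics/t9c.png

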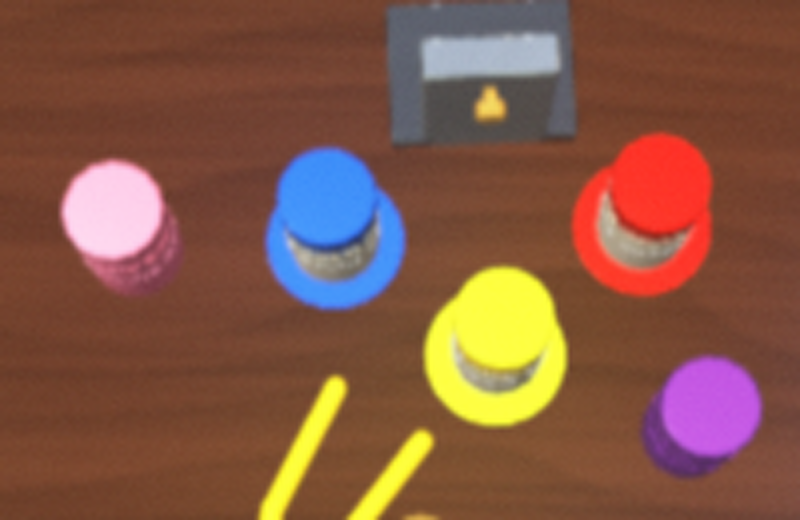

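The pictures show all three jars upright on their own mats: blue (330,235), yellow (497,345), red (645,220). They are within about 2 mm of centre. The bin is in the middle of the block, the arm is clear, and the look-alikes have not moved. Handing in.

```bash
python3 -c "
from workcell import arm
print(arm.hand_in())"
```

```text
the job is handed in; nothing more can be done
None
```

The job is done and handed in at about 51 s of the 144 s allowed. I parked all three jars in the tray, then lifted the bin 21 mm off its stud, pulled it clear and stood it on the block. After that I put each jar back on the mat of its own colour; all three had started on their own mats.

**Last checks (top camera):**
- **Jars:** all three are upright, with lid tops at 0.0925 m as they should be. Blue is within about 1 mm of its starting spot, and yellow and red are within about 2 mm.
- **Bin:** level, about 1 mm from the middle of the block.
- **Surroundings:** the pink and purple look-alikes have not moved, and the open gripper is clear at z = 0.23 m.

**Disagreements:** the camera and arm positions differed by about 1–2.5 mm throughout, which is in line with the 2 mm calibration. I only partly corrected for it. No check failed, and the contact forces reported after each move stayed under about 10 N.

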